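Pry the spring clip off the carousel spindle

TASK

The vial carousel's wheel must come off for cleaning: take the hooked pick from its rest, feel its foot down into the clip's loop, and with the pick alone gently pry the sprung wire clip out of the spindle's groove by drawing it straight off sideways by its loop. Press on the wheel and pull on the clip with light forces only (20 N would bend them). Unhook the clip and leave it lying loose on or right beside the carousel, put the pick back upright in its rest, and leave everything else where it stands.

Things in the scene. Friction and masses are not known exactly. Their poses are not given: they have to be found in the camera images.
- carousel: Small vial carousel: fixed grey round foot 92 mm across with an upright steel spindle and a wheel. Origin on the spindle axis at the bench; z up. Its -x axis points to the side where the clip's loop sticks out, the way the clip is drawn off. Place and yaw vary; it may change sides with the rest.
- wheel_face (a point): Centre of the aluminium wheel's top face, 46 mm above the bench (z up). The wheel is 120 mm across; its hub, 25 mm across, rises 6.5 mm above the face. The wheel rides on a spring: pressed down it starts to give at about 1.5 N and bottoms after 2 mm at about 6.5 N.
- spindle (a point): Point on the spindle axis at the lower edge of the clip's groove, 53 mm above the bench; axes as the carousel's. The groove is 12 mm in diameter, 5 mm high. Above it the spindle's end is 18 mm across and ends 67 mm above the bench.
- clip: Sprung clip of 4 mm round steel wire, flat, 46 mm long, 29 mm wide, about 30 g; origin on its underside, on the spindle axis while it is in the groove. A closed loop toward its -x; two sprung legs toward +x straddle the groove and pinch in behind it.
- clip_mid (a point): The clip's centre at mid-wire height, 2 mm above clip's origin, same axes; on the spindle axis while seated. Drawn along -x, the clip snaps off at about 4 to 10 N after 5 to 8 mm of travel; the legs are quite clear of the spindle after 21 mm.
- clip_loop (a point): Middle of the loop's opening, 19.8 mm along the clip's -x from its centre, at mid-wire height. The opening is clear 9 mm each way in x (the wheel's hub stands in it from 7 mm on the spindle side) and 10 mm each way in y. The bar closing the loop lies 9 to 13 mm from here along -x. Under the wire are 6 to 7 mm of space above the wheel's face; the loop may sag 1 mm.
- pick: Hooked pick, about 85 g, upright in its rest; origin at the middle of its collar's underside, z up. Below: a 5 mm steel shank on the axis, ending in a 4 mm thick foot along the pick's -x that reaches 8.5 mm from the axis. The shank is clamped in a chuck; its length is NOT measured and differs every time: the foot's underside is 30 to 64 mm below the collar. It does not slip under 30 N.
- pick_handle (a point): Centre (half-way up) of the pick's black handle, 14 mm thick in the pick's x, 22 mm wide in y, 60 mm tall, flat sides. Below it a round steel collar 34 mm across, 5 mm thick (top 30 mm, underside 35 mm below this point), sits on the rest. Axes as pick.
- rest_mouth (a point): Centre of the hole in the pick's rest, at the top face, 84 mm above the bench. The rest is a fixed grey stand 74 x 64 mm; the hole is 28 mm (x) by 21 mm (y), the plate 8 mm thick, with 68 mm free beneath. The pick stands in it with its axes along these. Place and yaw vary.
- dish_near: Bystander: shallow round dish, 61 mm across, 13 mm high; origin under its centre.
- timer: Bystander: flat bench timer, 62 x 66 x 18 mm; origin under its centre.
- marker: Bystander: marker pen lying down, 135 mm long, 17 mm thick; origin under its centre.
- dropper: Bystander: small brown dropper bottle, 43 mm across, 98 mm tall; origin under its centre.
- tape: Bystander: roll of tape lying flat, 96 mm across, 25 mm high; origin under its centre.
- tweezers: Bystander: steel forceps lying down, 130 mm long, 10 mm high; origin under its centre.

How it is judged:
By the outcome, as a careful person would: the job done as asked, in the order asked, and still so for the second after the job is handed in, with the robot touching nothing.
It also fails if it takes over 64 s, if anything falls off the work surface, if the arm or the gripper's body presses on something with over 40 N, if the wrist force passes 120 N, or if a joint passes its speed limit or range.

ROBOT

A 6-joint arm with a two-finger parallel gripper is mounted at the origin on a cart in front of the work surface, level with it; the furniture and walls round the work are solid. World frame = base frame: x ahead of the robot, y to its left, z up, the work surface at z = 0. Lengths are in mm, angles in rad, forces in N, time in s.
With the tool pointing down it reaches from about 350 to 975 mm from the base axis. Payload 7.1 kg.
Tool frame: the origin (TCP) lies between the finger pads; the fingertips stand 14 mm ahead of it and the grasp point (between the pads) lies 5 mm behind it (ctrl.tcp_to_tips is the distance from the TCP to the fingertips, in mm); z points along the fingers, y is the line along which they close (so a half turn about z gives the same grasp; the last joint's range is limited). The gripper opens to 88 mm and grips with 3 to 60 N. Pads are 20 mm wide; open, the fingers measure 115 mm over their backs; the gripper's body (75 mm by 178 mm) begins 61 mm behind the grasp point.
Start: joints at [-1.348, 0.423, 1.63, -0, 1.089, -0.019], TCP at [149.676, -606.797, 236.675] pointing down, gripper open.
Joint ranges: [-3, 3], [-0.9, 2.11], [0.09, 2.58], [-1.31, 4.45], [0.11, 2.69], [-2.54, 2.54]. Speed limits (rad/s): [2.39, 2.39, 3.01, 3.14, 3.14, 3.14].

INTERFACE

Orientations are given as a rotation vector (axis times angle).
In Python, from workcell import ctrl gives the robot as it stands.
- The arm moves only by the tool apply_moves, never from a script. Its argument "series" is a list that holds one entry, the list of rows, each a list of 7 numbers: the shift along the tool's x, y, z in cm, then the turn, a rotation vector about the tool's x, y, z in degrees, then the opening, from 0 (shut) to 1 (fully open). A call has 1 to 12 rows; each row shifts and turns the commanded pose from where the row before left it, along the tool's axes as they then stand; what a row does not reach is not made up. A row lasts 1/10 s, in which the tool goes at most 50 mm and 8.59 degrees, less where a joint would pass 70% of its speed; a pose out of reach is approached as far as the arm can. A call with a gripper value outside its range is refused whole. The fingers move at their own pace and stop on an object; the grip force is fixed at half the most. Time passes only in rows, so rows that do not move let the fingers close. It gives the time, the measured TCP pose, the force and the opening at its end, in the units of the state.
- ctrl.get_obs(): the state, without advancing time (a new reading comes with each control period).
- ctrl.get_image(name): name is "side" or "top"; returns a dict with "img" (384x512x3 uint8, blue, green, red), "K" (3x3 intrinsics, pixels), "dist" ([k1, k2, p1, p2, k3] as OpenCV has them; the pictures are not rectified), "cam_to_world" (4x4, takes a point from camera to world coordinates). Camera axes: x right, y down, z forward; pixel columns grow to the right and rows downward; lengths in mm; the calibration is good to about 2 mm. A picture is of the moment at which its call begins. There is no depth.
- ctrl.close_job(): hands the job in, once; it reports no verdict.
The state is a dict: "t": time; "qpos": joint angles; "qvel": joint speeds; "joint_torque": joint torques, N m; "ee_pos": TCP position; "orientation": TCP orientation; "ft_force": force on the tool from outside, world axes, zero at the start; "moment": the same for the moment, N m; "width": finger opening in mm.
Only numpy, scipy, OpenCV 4.12 (cv2) and the standard library are available. Lean on these libraries where they do the work, as an engineer would, in place of code of your own. Each camera call takes 0.05 s, during which the arm holds its last target. There are 200 camera calls.

## Working session

There is one attempt and no reset: what is moved stays moved. The work goes in short steps, Python scripts to look and compute and a tool call to move; the robot and the scene stay as the last step left them, time stands still between calls to the robot, and variables do not carry over. Pictures are saved under pics/ and viewed, on a budget of 10 in all, crops included, one or two more only if the job needs it, and the job is handed in when it is done.

Besides the shell and the picture viewer there is one more tool, called as a command line: name --argument value ..., lists and objects as JSON in quotes. apply_moves: Moves the arm, as the interface text tells. Its arguments: {"type":"object","properties":{"series":{"type":"array","items":{"type":"array","items":{"type":"array","items":{"type":"number"}}}}},"required":["series"]}

```bash
mkdir -p pics; ls; python3 - <<'E'
from workcell import ctrl
import cv2
for n in("top","side"):
    d=ctrl.get_image(n); cv2.imwrite(f"pics/{n}0.png",d["img"]); print(n,d["K"],d["dist"],d["cam_to_world"])
print(ctrl.get_obs(), ctrl.tcp_to_tips)
E
```

```text
pics
top [[370.00835563   0.         251.96166169]
 [  0.         370.00835563 189.91300629]
 [  0.           0.           1.        ]] [-0.006717  0.        0.        0.        0.      ] [[-1.06227710e-02 -9.85707522e-01  1.68130422e-01  3.59678777e+02]
 [-9.99850690e-01  8.17883050e-03 -1.52218153e-02 -6.28280667e+01]
 [ 1.36291476e-02 -1.68267016e-01 -9.85647228e-01  1.12106867e+03]
 [ 0.00000000e+00  0.00000000e+00  0.00000000e+00  1.00000000e+00]]
side [[497.65861446   0.         255.27232777]
 [  0.         497.65861446 183.89659521]
 [  0.           0.           1.        ]] [0.04066885 0.         0.         0.         0.        ] [[-9.94706313e-01 -8.96989330e-02  5.01343481e-02  4.27399918e+02]
 [-1.02684039e-01  8.86251903e-01 -4.51678595e-01  5.67175148e+02]
 [-3.91657332e-03 -4.54435547e-01 -8.90771011e-01  1.37264212e+03]
 [ 0.00000000e+00  0.00000000e+00  0.00000000e+00  1.00000000e+00]]
{'t': 0.1, 'qpos': array([-1.34799310e+00,  4.23748445e-01,  1.63061077e+00, -2.14637352e-05,
        1.08858384e+00, -1.89907219e-02]), 'qvel': array([-0.0004463 , -0.00066492, -0.00058183, -0.00087365, -0.00097869,
        0.00244078]), 'joint_torque': array([-1.00376988e-04, -5.45610166e+01, -2.74324286e+01,  6.45634392e-02,
        1.88649015e-02, -2.75331860e-05]), 'ee_pos': array([ 149.57212905, -606.34468835,  235.99049119]), 'orientation': array([-3.11732816e+00, -3.78738259e-01,  2.45390043e-04]), 'ft_force': array([-0.05854138, -0.26385747,  0.89970756]), 'moment': array([0.05595048, 0.02031136, 0.02381956]), 'width': 87.61285154982687} 14.0
```

View pics/top0.png

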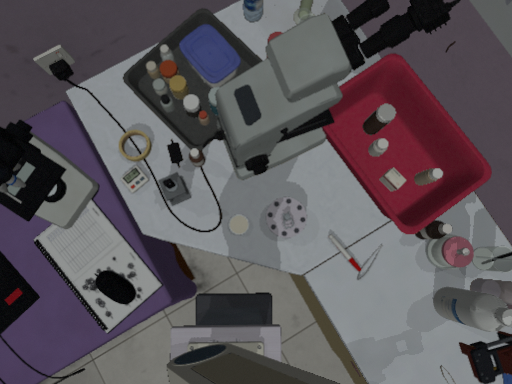

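View pics/side0.png

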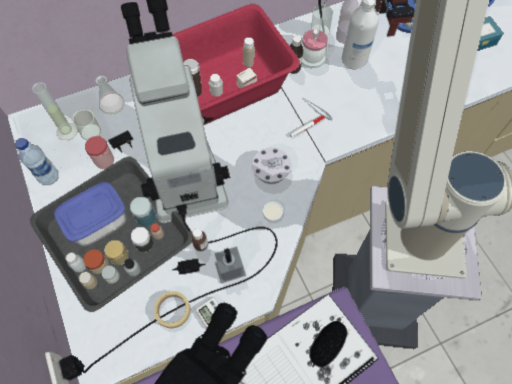

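The top view shows the carousel at about (287,219), the rest with the pick at (174,188) and the dropper at (196,157). In the side view the carousel is at (271,165) and the rest at (230,263). I'll zoom in on both.

```bash
cat > h.py <<'E'
import numpy as np, cv2
from workcell import ctrl
def ray(d,px):
    u=cv2.undistortPoints(np.array([[px]],float),d["K"],np.array(d["dist"]))[0,0]
    T=d["cam_to_world"]; return T[:3,3],T[:3,:3]@np.array([u[0],u[1],1])
def onz(d,px,z):
    o,v=ray(d,px); return o+v*(z-o[2])/v[2]
def tri(ds,pxs):
    A=np.zeros((3,3));b=np.zeros(3)
    for d,p in zip(ds,pxs):
        o,v=ray(d,p);v=v/np.linalg.norm(v);P=np.eye(3)-np.outer(v,v);A+=P;b+=P@o
    return np.linalg.solve(A,b)
def proj(d,X):
    T=np.linalg.inv(d["cam_to_world"]);r,_=cv2.Rodrigues(T[:3,:3])
    return cv2.projectPoints(np.array(X,float).reshape(-1,1,3),r,T[:3,3],d["K"],np.array(d["dist"]))[0][:,0]
def crop(img,c,w=66,h=50,s=6):
    x,y=int(c[0]-w/2),int(c[1]-h/2)
    o=cv2.resize(img[y:y+h,x:x+w],None,fx=s,fy=s,interpolation=cv2.INTER_CUBIC)
    for k in range(0,w,10):
        cv2.putText(o,str(x+k),(k*s,8),0,.3,(0,0,255));cv2.line(o,(k*s,9),(k*s,13),(0,0,255))
    for k in range(0,h,10):
        cv2.putText(o,str(y+k),(0,k*s+4),0,.3,(0,0,255))
    return o
E
python3 - <<'E'
from h import *
t=cv2.imread("pics/top0.png");s=cv2.imread("pics/side0.png")
m=np.vstack([np.hstack([crop(t,(287,219)),crop(s,(271,165))]),np.hstack([crop(t,(176,182)),crop(s,(230,262))])])
cv2.imwrite("pics/m0.png",m)
E
```

```text
(no output)
```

View pics/m0.png

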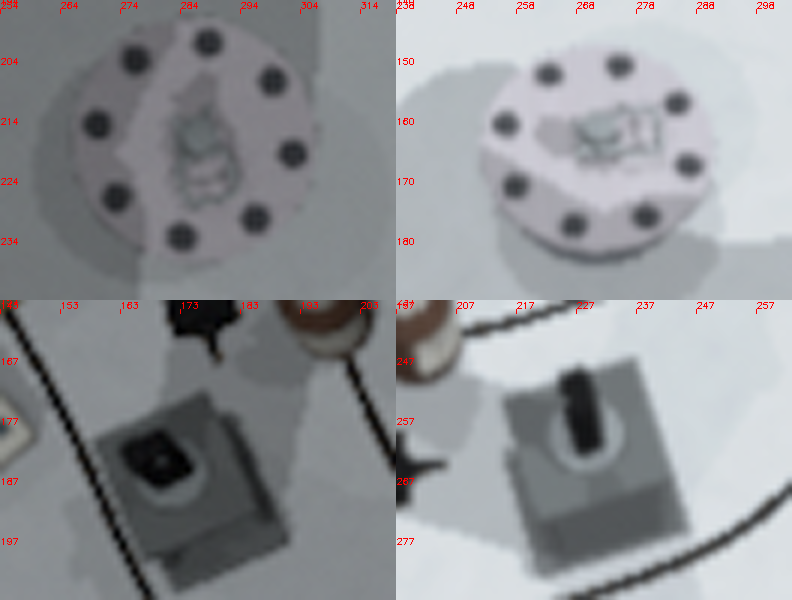

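```bash
python3 - <<'E'
from h import *
np.set_printoptions(precision=1,suppress=True)
T=ctrl.get_image("top");S=ctrl.get_image("side")
for d,c,n in((T,(287,219),"top"),(S,(271,165),"side")):
    g=cv2.cvtColor(d["img"],6); m=np.zeros_like(g); cv2.circle(m,c,24,255,-1)
    b=((g<(62 if n=="top" else 110))&(m>0)).astype(np.uint8)
    k,_,st,ce=cv2.connectedComponentsWithStats(b)
    P=np.array([onz(d,ce[i],46)[:2] for i in range(1,k) if 4<st[i,4]<40]); print(n,len(P),st[1:,4])
    if len(P)>4:
        A=np.c_[2*P,np.ones(len(P))];s=np.linalg.lstsq(A,(P**2).sum(1),rcond=None)[0]
        print("centre",s[:2],"r",np.sqrt(s[2]+s[0]**2+s[1]**2)); print(np.degrees(np.arctan2(*(P-s[:2]).T[::-1])))
def cp(x,y,x0,y0,ox,oy): return (x0+(x-ox)/6-.5+.0, y0+(y-oy)/6-.5)
t=lambda x,y:cp(x,y,143,157,0,300); s=lambda x,y:cp(x,y,197,237,396,300)
print("rest top corners from top",[onz(T,t(*p),84) for p in((210,393),(95,440),(150,555))])
print("from side",[onz(S,s(*p),84) for p in((637,358),(503,400),(540,520),(665,487))])
print("handle top",tri([T,S],[t(148,446),s(576,378)]), "collar", onz(T,t(165,461),88),onz(S,s(588,435),88))
# dark handle in each view: min area rect
for d,c,n in((T,(170,183),"top"),(S,(229,256),"side")):
    g=cv2.cvtColor(d["img"],6);m=np.zeros_like(g);cv2.circle(m,c,10,255,-1)
    b=((g<50)&(m>0)).astype(np.uint8);cs=max(cv2.findContours(b,0,2)[0],key=cv2.contourArea);print(n,cv2.minAreaRect(cs),np.mean(cs,0))
# clip: loop points
tc=lambda x,y:cp(x,y,254,194,0,0); sc=lambda x,y:cp(x,y,238,140,396,0)
print("bar",onz(T,tc(213,203),55),onz(S,sc(656,130),55),"spindle top",onz(T,tc(200,138),67),onz(S,sc(603,136),67))
print([T["img"].shape, ctrl.get_obs()["t"]])
E
```

```text
top 8 [10 14  9 14 12 14  9  9]
centre [ 462.8 -178. ] r 47.74349773379045
[  -9.3   35.1  -53.8   81.5  -99.2  125.8 -144.2  171.4]
side 9 [ 7  6  7  7  6 13 12 10 15]
centre [ 461.  -175.3] r 49.36127586981642
[ -55.6  -98.5 -140.4  -13.5  175.8   31.5  128.9   79.8   93.3]
rest top corners from top [array([590.3, 133.6,  84. ]), array([567.9, 187.5,  84. ]), array([512.5, 160. ,  84. ])]
from side [array([530.9, 108.8,  84. ]), array([588.7, 134.7,  84. ]), array([564.6, 188.3,  84. ]), array([511.2, 167.7,  84. ])]
handle top [550.1 146.4 157.4] collar [556.7 153.3  88. ] [548.  148.5  88. ]
top ((168.5, 182.99998474121094), (9.391485214233398, 9.838699340820312), 63.43495178222656) [[168.2 183. ]]
side ((227.51351928710938, 255.08108520507812), (12.165525436401367, 3.945575714111328), 80.53767395019531) [[227.5 254.7]]
bar [ 431.4 -184.7   55. ] [ 432.2 -186.    55. ] spindle top [ 461.5 -178.    67. ] [ 458.3 -173.    67. ]
[(384, 512, 3), 0.2]
```

```bash
cat >> h.py <<'E'
from scipy.spatial.transform import Rotation as R
np.set_printoptions(precision=2,suppress=True)
def plan(target,yaw_y=None):
    "shift in tool axes (cm) to world target, after a tool turn making the tool vertical with tool y at yaw_y (deg); turn given first"
    o=ctrl.get_obs();r=R.from_rotvec(o["orientation"])
    print("t",o["t"],"tcp",o["ee_pos"],"yawY",np.degrees(np.arctan2(*r.as_matrix()[1::-1,1])),"F",o["ft_force"],"w",o["width"],"q",o["qpos"])
    if yaw_y is not None:
        c,s=np.cos(np.radians(yaw_y)),np.sin(np.radians(yaw_y)); z=np.array([0,0,-1.]);y=np.array([c,s,0])
        r2=R.from_matrix(np.c_[np.cross(y,z),y,z]);print("turn deg",np.degrees((r.inv()*r2).as_rotvec()));r=r2
    print("shift cm",r.inv().apply(np.array(target)-o["ee_pos"])/10)
E
python3 - <<'E'
from h import *
T=ctrl.get_image("top");S=ctrl.get_image("side")
for z in (110,119,125):print("handle",z,onz(T,(168.5,183),z),onz(S,(227.5,255),z))
print("knob",onz(T,(257,162),150),onz(T,(257,162),50),"scope low",onz(T,(272,172),20),onz(T,(272,172),100),"dropper",onz(T,(196,157),90))
plan((550,148,200)); plan((550,148,200),24); 
E
```

```text
handle 110 [553.52 152.85 110.  ] [550.03 145.   110.  ]
handle 119 [551.79 150.93 119.  ] [549.15 148.01 119.  ]
handle 125 [550.64 149.65 125.  ] [548.57 150.02 125.  ]
knob [601.6  -92.23 150.  ] [626.52 -95.26  50.  ] scope low [ 602.35 -141.48   20.  ] [ 584.72 -135.76  100.  ] dropper [632.55  80.59  90.  ]
t 0.3 tcp [ 149.63 -606.64  236.41] yawY -76.14694127739524 F [ 0.4  -0.42 -0.08] w 87.66471155821871 q [-1.35  0.42  1.63  0.    1.09 -0.02]
shift cm [ 56.94 -63.68   3.68]
t 0.3 tcp [ 149.63 -606.64  236.41] yawY -76.14694127739524 F [ 0.4  -0.42 -0.08] w 87.66471155821871 q [-1.35  0.42  1.63  0.    1.09 -0.02]
turn deg [  -0.02   -0.03 -100.15]
shift cm [52.66 67.27  3.64]
```

apply_moves --series '[[[2.85,-3.18,0,0,0,0,1],[2.85,-3.18,0,0,0,0,1],[2.85,-3.18,0,0,0,0,1],[2.85,-3.18,0,0,0,0,1],[2.85,-3.18,0,0,0,0,1],[2.85,-3.18,0,0,0,0,1],[2.85,-3.18,0,0,0,0,1],[2.85,-3.18,0,0,0,0,1],[2.85,-3.18,0,0,0,0,1],[2.85,-3.18,0,0,0,0,1],[2.85,-3.18,0,0,0,0,1],[2.85,-3.18,0,0,0,0,1]]]'

```text
t: 1.5
ee_pos: [390.9, -152.8, 236.9]
orientation: [3.118, 0.379, 0.001]
ft_force: [0.7, -0.7, 0.1]
width: 88.2
```

apply_moves --series '[[[0,0,0,0,0,-8.5,1],[0,0,0,0,0,-8.5,1],[0,0,0,0,0,-8.5,1],[0,0,0,0,0,-8.5,1],[0,0,0,0,0,-8.5,1],[0,0,0,0,0,-8.5,1],[0,0,0,0,0,-8.5,1],[0,0,0,0,0,-8.5,1],[0,0,0,0,0,-8.5,1],[0,0,0,0,0,-8.5,1],[0,0,0,0,0,-8.5,1],[0,0,0,0,0,-6.5,1]]]'

```text
t: 2.7
ee_pos: [390.3, -154.4, 236.8]
orientation: [1.707, 2.637, 0.0]
ft_force: [0.8, -0.2, 0.9]
width: 87.8
```

```bash
python3 -c "
from h import *
plan((550,149.5,200),24)"
```

```text
t 2.7 tcp [ 390.33 -154.39  236.76] yawY 24.17970881274824 F [ 0.84 -0.2   0.88] w 87.77917249480316 q [-0.41  0.12  2.06  0.    0.97 -0.83]
turn deg [0.01 0.01 0.18]
shift cm [21.27 26.95  3.68]
```

apply_moves --series '[[[2.66,3.37,0.46,0,0,0,1],[2.66,3.37,0.46,0,0,0,1],[2.66,3.37,0.46,0,0,0,1],[2.66,3.37,0.46,0,0,0,1],[2.66,3.37,0.46,0,0,0,1],[2.66,3.37,0.46,0,0,0,1],[2.66,3.37,0.46,0,0,0,1],[2.66,3.37,0.46,0,0,0,1],[0,0,0,0,0,0,1]]]'

```text
t: 3.6
ee_pos: [552.9, 153.2, 199.5]
orientation: [1.709, 2.635, 0.003]
ft_force: [1.0, -0.9, 0.0]
width: 87.9
```

```bash
python3 -c "
from h import *
plan((550,149.5,103.5),24)
S=ctrl.get_image('side');T=ctrl.get_image('top')
cv2.imwrite('pics/m1.png',np.hstack([crop(T['img'],(172,182),66,66,6),crop(S['img'],(230,255),66,66,6)]))"
```

```text
t 3.6 tcp [552.9  153.21 199.47] yawY 24.05300711303499 F [ 0.96 -0.92  0.02] w 87.85361279049991 q [ 0.25  0.39  1.78  0.    0.97 -0.17]
turn deg [ 0.11 -0.02  0.05]
shift cm [-0.22 -0.42  9.6 ]
```

View pics/m1.png

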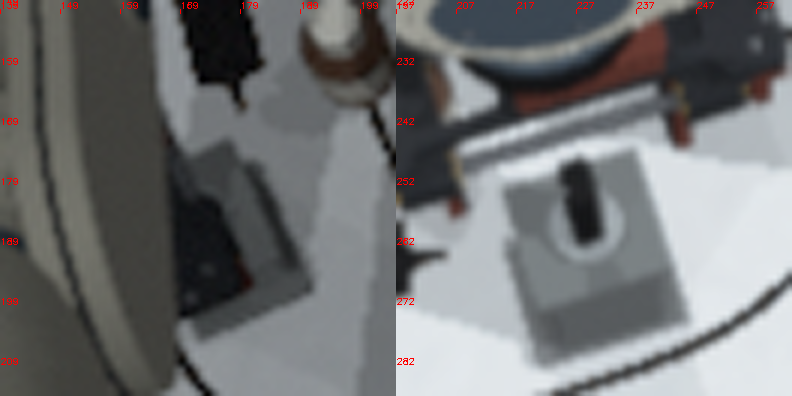

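The side view shows the open fingers straddling the handle at (227,256), parallel to the rest. I'll descend.

apply_moves --series '[[[-0.2,-0.4,0,0,0,0,1],[0,0,1.5,0,0,0,1],[0,0,1.5,0,0,0,1],[0,0,1.5,0,0,0,1],[0,0,1.5,0,0,0,1],[0,0,1.5,0,0,0,1],[0,0,1.2,0,0,0,1],[0,0,0.4,0,0,0,1],[0,0,0.2,0,0,0,1],[0,0,0,0,0,0,1]]]'

```text
t: 4.7
ee_pos: [548.1, 145.9, 106.9]
orientation: [1.714, 2.633, 0.0]
ft_force: [1.2, 0.3, -0.2]
width: 88.2
```

apply_moves --series '[[[0,0,0,0,0,0,0.3],[0,0,0,0,0,0,0.3],[0,0,0,0,0,0,0.3],[0,0,0,0,0,0,0.3],[0,0,0,0,0,0,0],[0,0,0,0,0,0,0],[0,0,0,0,0,0,0]]]'

```text
t: 5.4
ee_pos: [548.0, 145.8, 106.9]
orientation: [-1.714, -2.633, 0.0]
ft_force: [0.1, 0.2, -0.3]
width: 35.6
```

apply_moves --series '[[[0.25,0.33,0,0,0,0,0.41],[0,0,0.15,0,0,0,0.41],[0,0,0.1,0,0,0,0.41],[0,0,0,0,0,0,0.41]]]'

```text
t: 5.8
ee_pos: [549.8, 149.4, 104.1]
orientation: [-1.714, -2.632, 0.001]
ft_force: [0.1, 0.2, 0.5]
width: 36.4
```

```bash
python3 -c "
from h import *
plan((550,149.5,103.5),24)"
```

```text
t 5.8 tcp [549.83 149.43 104.13] yawY 23.862214519016362 F [0.1  0.19 0.51] w 36.383289140356084 q [ 0.24  0.53  1.83 -0.    0.78 -0.17]
turn deg [-0.03 -0.   -0.14]
shift cm [-0.    0.02  0.06]
```

Feel for the collar top, then close.

apply_moves --series '[[[0,0,0.05,0,0,0,0.41],[0,0,0,0,0,0,0.41]]]'

```text
t: 6.0
ee_pos: [550.0, 149.4, 103.8]
orientation: [-1.714, -2.632, 0.0]
ft_force: [0.4, -0.5, -0.2]
width: 35.7
```

apply_moves --series '[[[0,0,0,0,0,0,0],[0,0,0,0,0,0,0],[0,0,0,0,0,0,0],[0,0,0,0,0,0,0],[0,0,0,0,0,0,0],[0,0,0,0,0,0,0]]]'

```text
t: 6.6
ee_pos: [550.0, 149.4, 103.9]
orientation: [1.714, 2.633, 0.0]
ft_force: [0.1, 0.1, 1.0]
width: 14.2
```

apply_moves --series '[[[0,0,-0.5,0,0,0,0],[0,0,-1,0,0,0,0],[0,0,-1,0,0,0,0],[0,0,-1,0,0,0,0],[0,0,-1,0,0,0,0],[0,0,-1,0,0,0,0],[0,0,-1,0,0,0,0],[0,0,-1,0,0,0,0],[0,0,-1,0,0,0,0],[0,0,-1,0,0,0,0],[0,0,-0.5,0,0,0,0],[0,0,0,0,0,0,0]]]'

```text
t: 7.8
ee_pos: [550.4, 149.5, 204.8]
orientation: [1.714, 2.632, 0.002]
ft_force: [0.7, 0.3, -0.5]
width: 14.2
```

```bash
python3 -c "
from h import *
plan((550,149.5,193.9),24)
S=ctrl.get_image('side');T=ctrl.get_image('top')
X=np.array([550,149.4,0]);print('side px of axis z=180..100',proj(S,[X+[0,0,z] for z in(199,169,140,120,100)]));print(proj(T,[X+[0,0,z] for z in(199,140,100)]))
cv2.imwrite('pics/m2.png',np.hstack([crop(T['img'],(172,182),66,66,6),crop(S['img'],(232,245),66,66,6)]))"
```

```text
t 7.8 tcp [550.45 149.54 204.79] yawY 23.85458333907698 F [ 0.71  0.33 -0.51] w 14.156900592541875 q [ 0.24  0.38  1.78  0.    0.98 -0.17]
turn deg [ 0.08  0.01 -0.15]
shift cm [ 0.01 -0.04  1.09]
side px of axis z=180..100 [[225.37 244.97]
 [226.05 249.05]
 [226.67 252.83]
 [227.09 255.35]
 [227.5  257.8 ]]
[[162.5  177.8 ]
 [167.42 182.19]
 [170.45 184.89]]
```

View pics/m2.png

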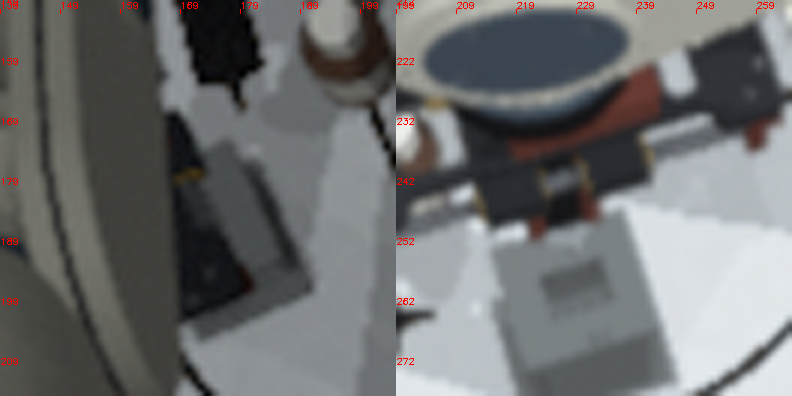

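Pick is lifted and the rest's hole (226,259) is empty and visible; the foot is hidden. I'll move over the bare bench and tilt to look at the foot.

apply_moves --series '[[[-2.7,-2.6,0,0,0,0,0],[-2.7,-2.6,0,0,0,0,0],[-2.7,-2.6,0,0,0,0,0],[-2.7,-2.6,0,0,0,0,0],[0,0,-1,0,8.5,0,0],[0,0,0,0,8.5,0,0],[0,0,0,0,8.5,0,0],[0,0,0,0,8.5,0,0],[0,0,0,0,0,0,0]]]'

```text
t: 8.8
ee_pos: [498.8, 6.5, 211.6]
orientation: [-1.427, -2.18, -0.436]
ft_force: [0.7, 0.4, -2.1]
width: 13.7
```

```bash
python3 -c "
from h import *
plan((460,-177,214),None)
o=ctrl.get_obs();r=R.from_rotvec(o['orientation']);S=ctrl.get_image('side')
for L in (30,47,64): print(L,proj(S,[o['ee_pos']+r.apply([0,0,20+L-2.5]),o['ee_pos']+r.apply([0,-8.5,20+L-2.5])]))
c=proj(S,[o['ee_pos']+r.apply([0,0,60])])[0]
cv2.imwrite('pics/m3.png',crop(S['img'],c,60,50,12))"
```

```text
t 8.8 tcp [498.79   6.53 211.59] yawY 23.638384129622107 F [ 0.71  0.45 -2.09] w 13.737260290770731 q [-0.27  0.46  1.77  0.46  1.34 -0.89]
shift cm [-12.5  -10.91  -8.76]
30 [[255.09 208.44]
 [258.15 207.54]]
47 [[256.22 213.74]
 [259.26 212.83]]
64 [[257.34 218.97]
 [260.36 218.06]]
```

View pics/m3.png

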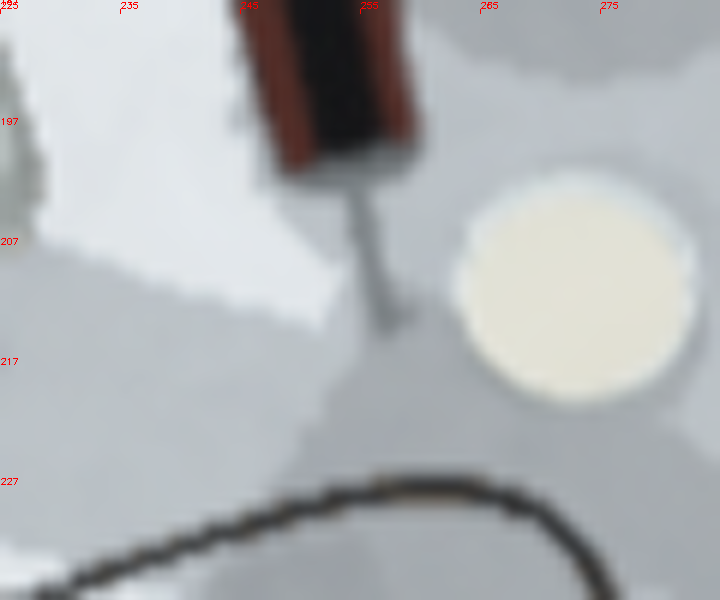

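The foot is at (257,214) and points right (tool −y), which is the clip's −x, so no half-turn is needed. The shank is about 47 mm long. I'll untilt, yaw and refine the carousel centre.

apply_moves --series '[[[0,0,0,0,-8.5,0,0],[0,0,0,0,-8.5,0,0],[0,0,0,0,-8.5,0,0],[0,0,0,0,-8.5,0,0],[0,0,0,0,0,8.1,0],[0,0,0,0,0,0,0]]]'

```text
t: 9.45
ee_pos: [498.0, 10.5, 214.8]
orientation: [1.891, 2.505, 0.002]
ft_force: [-0.3, -0.4, -1.8]
width: 13.8
```

```bash
python3 - <<'E'
from h import *
plan((444.7,-181.5,165),15.5)
for n,c in(("top",(287,219)),("side",(271,165))):
    d=ctrl.get_image(n)
    g=cv2.cvtColor(cv2.imread(f"pics/{n}0.png"),6); m=np.zeros_like(g); cv2.circle(m,c,24,255,-1)
    b=((g<(62 if n=="top" else 110))&(m>0)).astype(np.uint8)
    k,_,st,ce=cv2.connectedComponentsWithStats(b)
    P=[]
    for i in range(1,k):  # grey-weighted centroids
        x,y=np.round(ce[i]).astype(int); w=(np.percentile(g[y-4:y+5,x-4:x+5],60)-g[y-3:y+4,x-3:x+4].astype(float)).clip(8)-8
        yy,xx=np.mgrid[y-3:y+4,x-3:x+4]; P.append(onz(d,((w*xx).sum()/w.sum(),(w*yy).sum()/w.sum()),46)[:2])
    P=np.array(P)
    for it in range(2):
        s=np.linalg.lstsq(np.c_[2*P,np.ones(len(P))],(P**2).sum(1),rcond=None)[0]; rr=np.linalg.norm(P-s[:2],axis=1)
        P=P[abs(rr-np.median(rr))<4]
    print(n,len(P),s[:2],rr.round(1),np.sort(np.degrees(np.arctan2(*(P-s[:2]).T[::-1]))%45))
E
```

```text
t 9.45 tcp [498.01  10.53 214.81] yawY 15.893946503372709 F [-0.31 -0.41 -1.79] w 13.820336481063443 q [-0.    0.27  1.93 -0.    0.95 -0.28]
turn deg [0.15 0.1  0.39]
shift cm [-17.08 -10.27   4.98]
top 8 [ 462.84 -177.92] [47.8 48.2 47.9 47.9 48.  47.9 48.  47.9] [35.73 35.77 35.79 35.79 35.88 35.99 36.01 36.02]
side 7 [ 461.43 -178.83] [48.2 48.6 47.3 47.9 48.2 47.9 48.4] [35.69 35.7  35.84 36.02 36.35 36.38 36.81]
```

apply_moves --series '[[[0,0,0,0,0,2.5,0],[-3.5,-1.9,1,0,0,0,0],[-3.5,-1.9,1,0,0,0,0],[-3.5,-1.9,1,0,0,0,0],[-3.5,-1.9,1,0,0,0,0],[-3.5,-2.0,1,0,0,0,0],[0,0,0,0,0,0,0],[0,0,0,0,0,0,0]]]'

```text
t: 10.35
ee_pos: [444.8, -184.9, 163.6]
orientation: [-1.952, -2.461, -0.0]
ft_force: [0.2, -0.0, -0.7]
width: 14.1
```

```bash
python3 - <<'E'
from h import *
plan((444.8,-182.5,130),13.4)
S=ctrl.get_image('side');T=ctrl.get_image('top');e=ctrl.get_obs()['ee_pos']
for d in(S,T): print(proj(d,[e+[0,0,-67],e-[8.3,2,65],[462.1,-178.4,67],[431.8,-185.3,55]]))
cv2.imwrite('pics/m4.png',np.hstack([crop(S['img'],(275,160),50,75,8),crop(T['img'],(287,219),50,75,8)]))
E
```

```text
t 10.35 tcp [ 444.84 -184.87  163.59] yawY 13.174912141374087 F [ 0.18 -0.02 -0.69] w 14.136194068423071 q [-0.42  0.32  2.    0.    0.82 -0.65]
turn deg [-0.02 -0.02 -0.23]
shift cm [0.23 0.05 3.36]
[[276.86 154.47]
 [279.74 153.79]
 [270.9  160.51]
 [280.94 161.38]]
[[290.14 221.18]
 [291.03 224.12]
 [286.97 216.3 ]
 [289.19 227.19]]
```

View pics/m4.png

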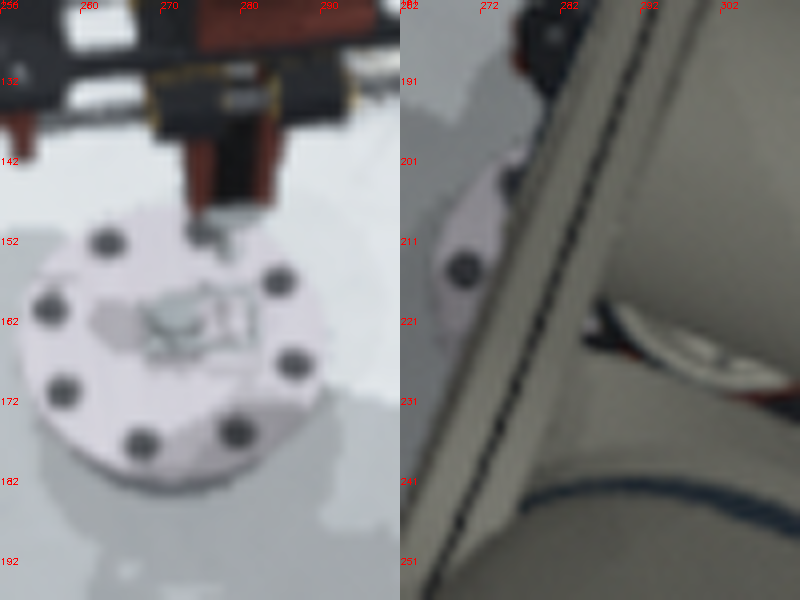

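apply_moves --series '[[[0.23,0.05,1,0,0,0,0],[0,0,1,0,0,0,0],[0,0,1,0,0,0,0],[0,0,1,0,0,0,0],[0,0,0,0,0,0,0],[0,0,0,0,0,0,0]]]'

```text
t: 11.05
ee_pos: [445.1, -181.3, 123.4]
orientation: [-1.949, -2.462, 0.0]
ft_force: [-0.6, 0.6, -1.0]
width: 13.8
```

apply_moves --series '[[[0,0,0.2,0,0,0,0],[0,0,0.1,0,0,0,0],[0,0,0,0,0,0,0]]]'

```text
t: 11.35
ee_pos: [445.3, -181.5, 121.0]
orientation: [1.95, 2.463, 0.0]
ft_force: [0.3, -0.6, -0.8]
width: 13.9
```

```bash
python3 - <<'E'
from h import *
plan((444.8,-182.5,115),13.4)
E
```

```text
t 11.35 tcp [ 445.29 -181.51  121.01] yawY 13.248526748065112 F [ 0.28 -0.58 -0.76] w 13.88076385974683 q [-0.41  0.4   2.02 -0.    0.72 -0.64]
turn deg [ 0.01  0.01 -0.15]
shift cm [-0.09 -0.07  0.6 ]
```

apply_moves --series '[[[0,-0.03,0.1,0,0,0,0],[0,0,0.1,0,0,0,0],[0,0,0,0,0,0,0]]]'

```text
t: 11.65
ee_pos: [444.9, -181.5, 118.8]
orientation: [-1.95, -2.463, -0.0]
ft_force: [-0.3, 0.0, -1.2]
width: 13.7
```

apply_moves --series '[[[0,0,0.1,0,0,0,0],[0,0,0.1,0,0,0,0],[0,0,0,0,0,0,0]]]'

```text
t: 11.95
ee_pos: [444.9, -181.4, 116.7]
orientation: [-1.95, -2.463, 0.0]
ft_force: [-0.8, -0.1, -1.4]
width: 14.0
```

apply_moves --series '[[[0,0,0.1,0,0,0,0],[0,0,0.05,0,0,0,0],[0,0,0,0,0,0,0]]]'

```text
t: 12.25
ee_pos: [444.9, -181.5, 115.3]
orientation: [-1.95, -2.463, 0.0]
ft_force: [0.6, 0.7, -1.4]
width: 14.1
```

apply_moves --series '[[[0,0,0.1,0,0,0,0],[0,0,0.05,0,0,0,0],[0,0,0,0,0,0,0]]]'

```text
t: 12.55
ee_pos: [444.9, -181.5, 113.8]
orientation: [-1.95, -2.463, 0.0]
ft_force: [0.6, -0.3, -0.4]
width: 13.8
```

apply_moves --series '[[[0,0,0.1,0,0,0,0],[0,0,0,0,0,0,0]]]'

```text
t: 12.75
ee_pos: [444.9, -181.5, 112.8]
orientation: [-1.95, -2.463, 0.0]
ft_force: [-0.6, -0.8, -0.1]
width: 13.7
```

apply_moves --series '[[[0,0,0.1,0,0,0,0],[0,0,0,0,0,0,0]]]'

```text
t: 12.95
ee_pos: [445.0, -181.5, 111.9]
orientation: [1.95, 2.463, 0.0]
ft_force: [-0.3, -0.5, -0.0]
width: 14.0
```

apply_moves --series '[[[0,0,0.1,0,0,0,0],[0,0,0,0,0,0,0]]]'

```text
t: 13.15
ee_pos: [445.0, -181.5, 110.9]
orientation: [1.95, 2.463, 0.0]
ft_force: [-0.5, 0.2, 2.7]
width: 13.8
```

Contact with the wheel face at TCP z of about 111.4, so the shank is about 45 mm, which agrees with the picture. I'll back off about 1 mm and move toward the bar.

apply_moves --series '[[[0,0,-0.13,0,0,0,0],[0,0,0,0,0,0,0]]]'

```text
t: 13.35
ee_pos: [445.0, -181.5, 112.3]
orientation: [1.95, 2.463, 0.0]
ft_force: [-0.0, 0.3, -0.8]
width: 13.6
```

apply_moves --series '[[[0,-0.1,0,0,0,0,0],[0,-0.1,0,0,0,0,0],[0,-0.1,0,0,0,0,0],[0,-0.1,0,0,0,0,0],[0,-0.1,0,0,0,0,0],[0,0,0,0,0,0,0]]]'

```text
t: 13.95
ee_pos: [439.9, -182.6, 112.1]
orientation: [-1.95, -2.463, 0.0]
ft_force: [0.4, -0.4, -0.6]
width: 14.0
```

apply_moves --series '[[[0,-0.1,0,0,0,0,0],[0,-0.1,0,0,0,0,0],[0,0,0,0,0,0,0]]]'

```text
t: 14.25
ee_pos: [437.9, -183.1, 112.2]
orientation: [-1.95, -2.463, 0.0]
ft_force: [0.0, 0.3, -0.2]
width: 13.9
```

apply_moves --series '[[[0,-0.1,0,0,0,0,0],[0,-0.05,0,0,0,0,0],[0,0,0,0,0,0,0]]]'

```text
t: 14.55
ee_pos: [436.6, -183.4, 112.2]
orientation: [-1.95, -2.463, 0.0]
ft_force: [-0.1, 0.3, -1.5]
width: 13.9
```

apply_moves --series '[[[0,-0.1,0,0,0,0,0],[0,-0.05,0,0,0,0,0],[0,0,0,0,0,0,0]]]'

```text
t: 14.85
ee_pos: [435.3, -183.8, 112.2]
orientation: [1.95, 2.463, 0.0]
ft_force: [0.3, -0.0, -2.0]
width: 14.1
```

apply_moves --series '[[[0,-0.1,0,0,0,0,0],[0,-0.05,0,0,0,0,0],[0,0,0,0,0,0,0]]]'

```text
t: 15.15
ee_pos: [434.4, -184.3, 112.4]
orientation: [1.95, 2.462, 0.001]
ft_force: [3.0, 1.0, -1.6]
width: 14.2
```

apply_moves --series '[[[0,-0.1,0.02,0,0,0,0],[0,-0.1,0,0,0,0,0],[0,0,0,0,0,0,0]]]'

```text
t: 15.45
ee_pos: [433.2, -185.0, 112.4]
orientation: [1.949, 2.46, 0.002]
ft_force: [6.6, 1.4, -1.2]
width: 13.8
```

apply_moves --series '[[[0,-0.1,0,0,0,0,0],[0,-0.1,0,0,0,0,0],[0,0,0,0,0,0,0]]]'

```text
t: 15.75
ee_pos: [431.9, -185.6, 112.6]
orientation: [1.948, 2.459, 0.003]
ft_force: [7.0, 1.7, -0.9]
width: 14.2
```

apply_moves --series '[[[0,-0.1,0.02,0,0,0,0],[0,-0.1,0,0,0,0,0],[0,0,0,0,0,0,0]]]'

```text
t: 16.05
ee_pos: [427.8, -185.5, 111.9]
orientation: [-1.95, -2.463, 0.0]
ft_force: [0.3, -0.9, 0.3]
width: 14.0
```

apply_moves --series '[[[0,-0.1,0,0,0,0,0],[0,-0.05,0,0,0,0,0],[0,0,0,0,0,0,0]]]'

```text
t: 16.35
ee_pos: [425.8, -185.7, 111.6]
orientation: [-1.95, -2.462, 0.001]
ft_force: [0.6, 0.7, 0.8]
width: 14.0
```

Snapped off at about 7 N. I'll draw it fully clear.

apply_moves --series '[[[0,-0.15,-0.06,0,0,0,0],[0,-0.15,0,0,0,0,0],[0,-0.15,0,0,0,0,0],[0,-0.15,0,0,0,0,0],[0,-0.15,0,0,0,0,0],[0,0,0,0,0,0,0]]]'

```text
t: 16.95
ee_pos: [418.8, -187.5, 112.3]
orientation: [-1.95, -2.463, 0.0]
ft_force: [-0.5, 0.5, -1.0]
width: 14.0
```

apply_moves --series '[[[0,-0.15,0,0,0,0,0],[0,-0.15,0,0,0,0,0],[0,-0.15,0,0,0,0,0],[0,-0.15,0,0,0,0,0],[0,-0.15,0,0,0,0,0],[0,0,0,0,0,0,0]]]'

```text
t: 17.55
ee_pos: [411.6, -189.3, 112.4]
orientation: [-1.95, -2.463, 0.0]
ft_force: [-0.7, 0.3, -0.7]
width: 13.8
```

```bash
python3 - <<'E'
from h import *
plan((410,-190,112),13.4)
S=ctrl.get_image('side');e=ctrl.get_obs()['ee_pos']
print(proj(S,[e+[0,0,-65],[462.1,-178.4,67]]))
cv2.imwrite('pics/m5.png',crop(S['img'],(280,158),66,54,12))
E
```

```text
t 17.55 tcp [ 411.56 -189.27  112.36] yawY 13.244875672788854 F [-0.72  0.28 -0.71] w 13.776049242475382 q [-0.46  0.38  2.08 -0.    0.68 -0.69]
turn deg [-0.01 -0.01 -0.16]
shift cm [-0.03 -0.17  0.04]
[[287.5  162.05]
 [270.9  160.51]]
```

View pics/m5.png

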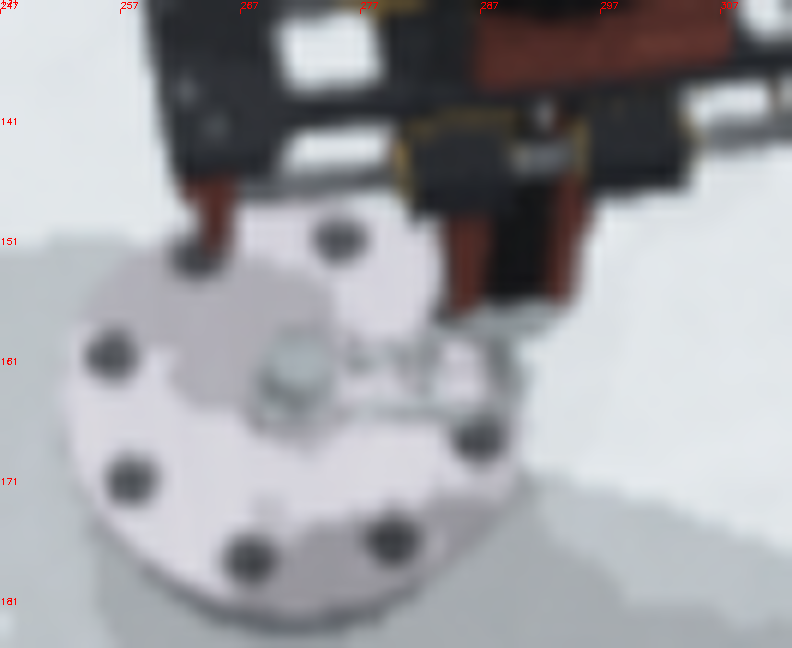

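The clip's legs now end at about (275,161), clear of the spindle at (271,161), and the loop lies on the wheel round the foot. I'll unhook: back toward the spindle, then up.

apply_moves --series '[[[0,0,0.06,0,0,0,0],[0,0.15,0,0,0,0,0],[0,0.15,0,0,0,0,0],[0,0.15,0,0,0,0,0],[0,0.15,0,0,0,0,0],[0,0.15,0,0,0,0,0],[0,0.15,0,0,0,0,0],[0,0,0,0,0,0,0]]]'

```text
t: 18.4
ee_pos: [421.0, -187.2, 111.8]
orientation: [1.95, 2.463, 0.0]
ft_force: [0.3, -0.9, 0.3]
width: 14.1
```

```bash
python3 - <<'E'
from h import *
plan((420,-188,112),13.4)
S=ctrl.get_image('side');e=ctrl.get_obs()['ee_pos']
print(proj(S,[e+[0,0,-65]]))
cv2.imwrite('pics/m6.png',crop(S['img'],(280,158),66,54,12))
E
```

```text
t 18.4 tcp [ 420.97 -187.19  111.82] yawY 13.259212531116919 F [ 0.32 -0.87  0.35] w 14.06014113060074 q [-0.44  0.39  2.07  0.    0.68 -0.68]
turn deg [ 0.02  0.01 -0.14]
shift cm [-0.06 -0.11 -0.02]
[[284.44 162.47]]
```

View pics/m6.png

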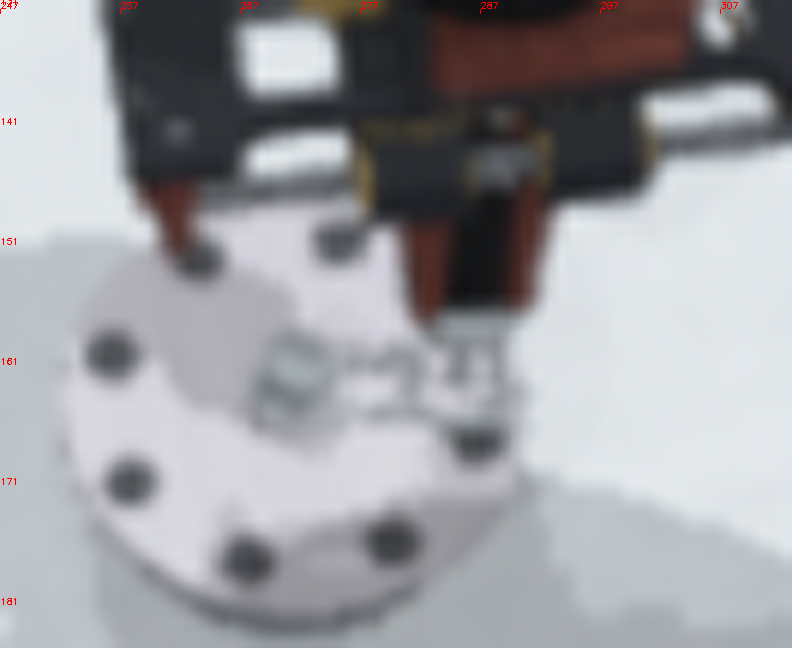

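The foot at about (285,161) stands free in the loop, with a gap to the bar at (288,161). I'll lift.

apply_moves --series '[[[0,0,-0.2,0,0,0,0],[0,0,-0.3,0,0,0,0],[0,0,-0.3,0,0,0,0],[0,0,-0.4,0,0,0,0],[0,0,-1,0,0,0,0],[0,0,-2,0,0,0,0],[0,0,-3,0,0,0,0],[0,0,-3,0,0,0,0],[0,0,0,0,0,0,0]]]'

```text
t: 19.35
ee_pos: [422.8, -188.3, 217.8]
orientation: [1.946, 2.457, 0.003]
ft_force: [0.6, -0.9, -1.1]
width: 14.4
```

```bash
python3 - <<'E'
from h import *
plan((550,149.4,214),13.4)
plan((550,149.4,214),23.86)
S=ctrl.get_image('side')
cv2.imwrite('pics/m7.png',crop(S['img'],(280,150),66,66,12))
E
```

```text
t 19.35 tcp [ 422.82 -188.26  217.84] yawY 13.253069863322109 F [ 0.62 -0.86 -1.06] w 14.379125691517917 q [-0.44  0.21  2.    0.    0.93 -0.68]
turn deg [ 0.34  0.27 -0.15]
shift cm [29.9  20.2   0.38]
t 19.35 tcp [ 422.82 -188.26  217.84] yawY 13.253069863322109 F [ 0.62 -0.86 -1.06] w 14.379125691517917 q [-0.44  0.21  2.    0.    0.93 -0.68]
turn deg [  0.32   0.3  -10.61]
shift cm [25.74 25.29  0.38]
```

View pics/m7.png

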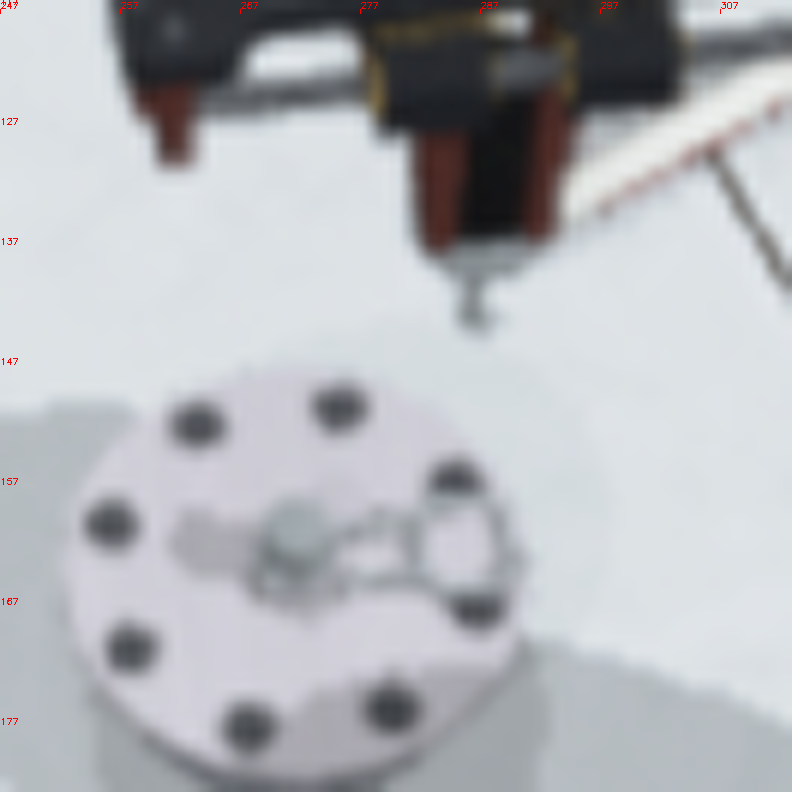

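Clip lies loose on the wheel (legs from about 275 to 282, bar at 289, row 162), and the pick is free. I'll return to the rest.

apply_moves --series '[[[0,0,0,0,0,-5.3,0],[0,0,0,0,0,-5.3,0],[3.68,3.6,0,0,0,0,0],[3.68,3.6,0,0,0,0,0],[3.68,3.6,0,0,0,0,0],[3.68,3.6,0,0,0,0,0],[3.68,3.6,0,0,0,0,0],[3.68,3.6,0,0,0,0,0],[3.68,3.6,0,0,0,0,0],[0,0,0,0,0,0,0],[0,0,0,0,0,0,0]]]'

```text
t: 20.5
ee_pos: [542.3, 141.4, 212.1]
orientation: [-1.71, -2.633, 0.004]
ft_force: [-0.1, -0.6, -0.8]
width: 13.9
```

```bash
python3 - <<'E'
from h import *
plan((550,149.4,180),23.86)
E
```

```text
t 20.5 tcp [542.28 141.37 212.13] yawY 24.00087909875662 F [-0.05 -0.64 -0.79] w 13.938504375419052 q [ 0.23  0.36  1.79 -0.    0.99 -0.18]
turn deg [-0.17 -0.02  0.14]
shift cm [0.42 1.03 3.21]
```

apply_moves --series '[[[0.42,1.03,1,0,0,0.1,0],[0,0,1.2,0,0,0,0],[0,0,1,0,0,0,0],[0,0,0,0,0,0,0],[0,0,0,0,0,0,0]]]'

```text
t: 21.0
ee_pos: [550.6, 147.9, 181.2]
orientation: [-1.717, -2.63, 0.001]
ft_force: [0.1, -0.3, -1.3]
width: 13.9
```

```bash
python3 - <<'E'
from h import *
plan((550,149.4,103.8),23.86)
E
```

```text
t 21.0 tcp [550.6  147.92 181.22] yawY 23.701854285769116 F [ 0.07 -0.27 -1.29] w 13.850954189996882 q [ 0.24  0.41  1.79 -0.    0.93 -0.17]
turn deg [-0.07 -0.01 -0.16]
shift cm [0.16 0.01 7.74]
```

apply_moves --series '[[[0.16,0,0.5,0,0,-0.15,0],[0,0,1,0,0,0,0],[0,0,1,0,0,0,0],[0,0,0.5,0,0,0,0],[0,0,0.5,0,0,0,0],[0,0,0.5,0,0,0,0],[0,0,0.5,0,0,0,0],[0,0,0,0,0,0,0]]]'

```text
t: 21.8
ee_pos: [550.0, 150.0, 136.1]
orientation: [-1.713, -2.633, 0.001]
ft_force: [-0.1, -0.3, -0.9]
width: 13.9
```

apply_moves --series '[[[0,0,0.7,0,0,0,0],[0,0,0.7,0,0,0,0],[0,0,0.7,0,0,0,0],[0,0,0.7,0,0,0,0],[0,0,0.15,0,0,0,0],[0,0,0,0,0,0,0]]]'

```text
t: 22.4
ee_pos: [550.1, 150.0, 106.8]
orientation: [-1.713, -2.633, 0.001]
ft_force: [-0.2, 0.3, -1.3]
width: 13.9
```

apply_moves --series '[[[0,0,0.15,0,0,0,0],[0,0,0.1,0,0,0,0],[0,0,0,0,0,0,0]]]'

```text
t: 22.7
ee_pos: [550.4, 150.1, 104.9]
orientation: [1.713, 2.633, 0.0]
ft_force: [0.1, -0.8, -1.1]
width: 14.2
```

apply_moves --series '[[[0,0,0.07,0,0,0,0],[0,0,0,0,0,0,0]]]'

```text
t: 22.9
ee_pos: [550.4, 150.0, 104.1]
orientation: [1.713, 2.633, 0.0]
ft_force: [-0.0, 0.7, -1.4]
width: 13.6
```

apply_moves --series '[[[0,0,0.05,0,0,0,0],[0,0,0,0,0,0,0]]]'

```text
t: 23.1
ee_pos: [550.4, 150.1, 103.9]
orientation: [1.713, 2.633, 0.0]
ft_force: [-1.1, -0.5, 3.8]
width: 13.8
```

Seated (contact at the original height). Release and retreat.

apply_moves --series '[[[0,0,0,0,0,0,0.3],[0,0,0,0,0,0,0.6],[0,0,0,0,0,0,0.7],[0,0,0,0,0,0,0.8],[0,0,0,0,0,0,0.8],[0,0,0,0,0,0,0.8],[0,0,0,0,0,0,0.8]]]'

```text
t: 23.8
ee_pos: [550.3, 150.1, 103.6]
orientation: [-1.713, -2.633, 0.0]
ft_force: [0.0, 0.2, -0.0]
width: 66.6
```

apply_moves --series '[[[0,0,-0.5,0,0,0,0.8],[0,0,-1,0,0,0,0.8],[0,0,-1.5,0,0,0,0.8],[0,0,-2,0,0,0,0.8],[0,0,-2,0,0,0,0.8],[0,0,-2,0,0,0,0.8],[0,0,-2,0,0,0,0.8],[0,0,-2,0,0,0,0.8],[-4,-2,0,0,0,0,0.8],[-4,-2,0,0,0,0,0.8],[-4,-2,0,0,0,0,0.8],[0,0,0,0,0,0,0.8]]]'

```text
t: 25.0
ee_pos: [544.0, 12.1, 235.1]
orientation: [1.718, 2.628, -0.0]
ft_force: [-0.7, 0.6, 0.7]
width: 70.1
```

apply_moves --series '[[[0,-4,0,0,0,0,0.8],[0,-4,0,0,0,0,0.8],[0,-3,0,0,0,0,0.8],[0,0,0,0,0,0,0.8],[0,0,0,0,0,0,0.8]]]'

```text
t: 25.5
ee_pos: [444.2, -28.2, 234.8]
orientation: [1.713, 2.631, 0.002]
ft_force: [-0.1, -0.4, -0.1]
width: 70.3
```

```bash
python3 - <<'E'
from h import *
plan((550,149.4,103.8),23.86)
S=ctrl.get_image('side')
cv2.imwrite('pics/m8.png',cv2.resize(S['img'][130:300,170:330],None,fx=4.5,fy=3.5,interpolation=cv2.INTER_CUBIC)[:600,:800])
E
```

```text
t 25.5 tcp [444.21 -28.21 234.81] yawY 23.87756851690961 F [-0.1  -0.39 -0.09] w 70.25365985618522 q [-0.09  0.16  2.01  0.    0.97 -0.51]
turn deg [0.13 0.06 0.02]
shift cm [11.96 16.86 13.1 ]
```

View pics/m8.png

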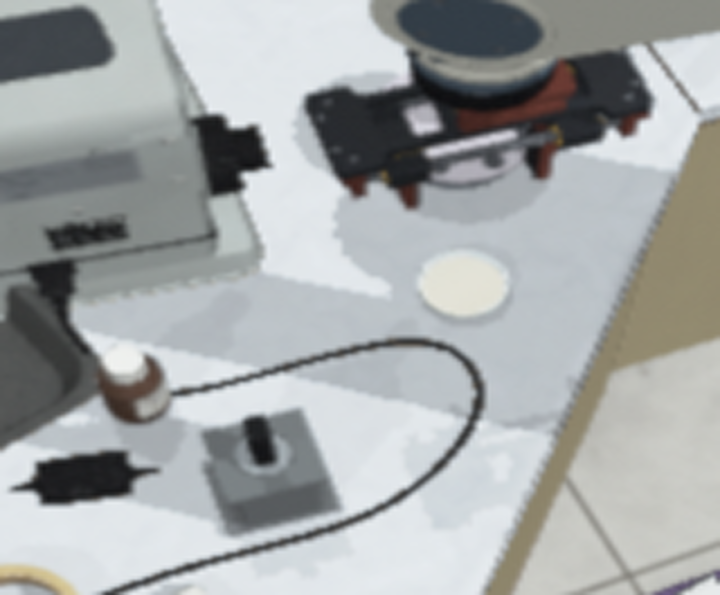

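The pick stands upright in its rest at about (228,256). The dish and dropper stand where they were, and the gripper is clear. I'll hand in.

```bash
python3 -c "
from workcell import ctrl
print(ctrl.close_job())"
```

```text
the job is handed in; nothing more can be done
None
```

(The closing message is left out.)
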